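# Load a sample cartridge under the leaf spring

### The job

Load the blue sample cartridge into its dock with your fingertips: press it firmly down on its black pad against the sprung yellow plate, and keeping it pressed slide it forward under the orange bridge and its leaf spring until it is fully home against the end stop and the yellow plate has sprung up behind it. Then let go and move clear; do not lift the cartridge or ram it against the bridge, and leave everything else on the bench alone.

Things in the scene. Friction and masses are not known exactly. Their poses are not given: they have to be found in the camera images.
- dock: loading dock fixed to the bench: a channel 250 mm long between two white rails 44 mm high, inner faces 74 mm apart. Origin: at bench height on the channel's centre line, under the front edge of the yellow lift plate (which spans x -94 to 0 mm, top 31 mm high when up); x is the direction in which the cartridge is slid, z up. Ahead of the plate is a fixed metal bed, x 1 to 140 mm, 22 mm high
- bridge: orange bridge bar fixed across the channel; origin: middle of its underside, 40 mm above the bench, at x 59.5 mm of the dock; bar 11 mm thick in x and in height, its posts on the rails 59 mm high. The steel leaf spring hangs ahead of it, tip at x 99 mm, underside 32 mm high at rest
- stop (a point): middle of the face of the black end stop that the cartridge's nose meets: at x 124 mm of the dock, 8 mm above the bed
- cartridge: blue cartridge, 120 mm long (its x, the slide direction), 71 wide, 14 thick (5 at the rear pad), about 0.16 kg, loose in the channel, which is smooth (friction about 0.2). Origin: centre of its underside. It starts on the raised lift plate, its nose just short of the bridge and too high to pass under it. Fully home its origin is at x 64 mm of the dock, underside 22 mm high
- pad (a point): middle of the cartridge's sunken black press pad, at its rear: open to the rear, 71 mm wide, 34 mm long from rear edge to a black step 4 mm high; the blue deck begins 4 mm ahead of the step. 5 mm above the cartridge's underside, 43 mm behind its origin; the step, to push against, is 17 mm ahead. At home it is at x 21 mm of the dock
- lift (a joint): how far the yellow lift plate is pressed down, m: 0 up, 0.0086 fully down (top then 22 mm high, level with the bed). Its spring pushes up with 7 N when up, 15 N when down; less than about 4.5 mm down the cartridge's nose still hits the bridge. It springs up behind the cartridge once its rear edge has passed x = 0 of the dock
- leaf (a joint): angle by which the leaf spring is lifted, rad: 0 at rest, about 0.12 when its tip rides on the cartridge's deck. It presses down with about 3 to 4 N and drags on the cartridge
- spare: spare green cartridge, same shape as the blue one, 120 x 71 x 14 mm, lying on the bench beside the dock; origin: centre of its underside (leave alone)
- vial_a: small glass vial with red cap, 26 mm across, 50 mm tall, on the bench beside the dock; origin: centre of underside (leave alone)
- vial_b: small glass vial with white cap, 26 mm across, 50 mm tall, on the bench beside the dock; origin: centre of underside (leave alone)
- tube_rack: blue rack with small white tubes, 90 x 140 mm, 55 mm tall; origin: centre of underside (leave alone)
- reagent: bottle with green cap, 66 mm across, 130 mm tall; origin: centre of underside (leave alone)
- beaker: open glass beaker, 76 mm across, 90 mm tall; origin: centre of underside (leave alone)
- tip_box: white tip box with yellow lid, 80 x 120 mm, 64 mm tall; origin: centre of underside (leave alone)

How it is judged:
On the way, in this order (a step that is already met when the one before it is completed fails the run):
1. the fingers press the cartridge down on the lift plate, before the bridge (value of joint lift above 0.0035 m and contact force between the fingers and cartridge above 4 N and x of cartridge in the frame of dock below -0.002 m), for 0.1 s.
2. pressed by the fingers, the cartridge has its nose under the leaf spring (value of joint leaf above 0.05 rad and contact force between the fingers and cartridge above 4 N and x of cartridge in the frame of dock above 0.03 m), for 0.1 s.
At the end, for the whole second after the job is handed in: the blue cartridge lies flat on the dock's fixed bed (within 2.5 mm and 0.04 rad), within 3.5 mm of its end stop, at rest, the leaf spring lifted onto its deck (over 0.05 rad) and the lift plate sprung up behind it (less than 2 mm down) (x of cartridge in the frame of dock above 0.0605 m and z of cartridge in the frame of dock between 0.019 and 0.0245 m and angle between cartridge's own z axis and vertical below 0.04 rad and value of joint lift below 0.002 m and value of joint leaf above 0.05 rad and linear speed of cartridge below 0.01 m/s); the robot touches nothing.
It fails at once if the cartridge is lifted out of its channel (more than 12 mm above the raised lift plate) or tipped by more than 20 degrees (z of cartridge in the frame of dock above 0.043 m or angle between cartridge's own z axis and vertical above 0.35 rad).
It fails at once if another thing on the bench (spare cartridge, vial, rack, bottle, beaker, tip box) is moved by more than 20 mm (distance of any of spare, vial_a, vial_b, tube_rack, reagent, beaker, tip_box from where it was at the start of the episode above 0.02 m).
It fails at once if the cartridge is rammed against the orange bridge (more than 20 N) (contact force between cartridge and bridge above 20 N).
It also fails if it takes over 35 s, if anything falls off the work surface, if the arm or the gripper's body presses on something with over 40 N, if the wrist force passes 120 N, or if a joint passes its speed limit or range.

### The arm

A 7-joint arm with a two-finger parallel gripper is mounted at the origin on the work surface. World frame = base frame: x ahead of the robot, y to its left, z up, the work surface at z = 0. Lengths are in m, angles in rad, forces in N, time in s.
With the tool pointing down it reaches from about 0.425 to 0.875 m from the base axis. Payload 4.7 kg.
Tool frame: the origin (TCP) lies midway between the tips of the shut fingers; the grasp point (between the pads) lies 19 mm behind it; x points along the fingers, y is the direction in which the jaws open and shut, and the axes are right-handed (so a half turn about x gives the same grasp; the last joint's range is limited). The gripper opens to 87 mm and grips with 3 to 60 N. Pads are 19 mm wide; open, the fingers measure 117 mm over their backs; the gripper's body (75 mm by 190 mm) begins 51 mm behind the grasp point.
Start: joints at [-1.111, 0.321, -0.07, 1.45, 0.023, 1.371, -0.057], TCP at [0.28, 0.586, 0.195] pointing down, gripper open.
Joint ranges: [-2.86, 2.86], [-0.3, 2.09], [-1.38, 1.24], [0.06, 2.45], [-1.56, 4.7], [0.09, 2.05], [-2.69, 2.69]. Speed limits (rad/s): [2.57, 2.57, 3.14, 3.14, 3.14, 3.14, 3.14].

### API

Orientations are given as a rotation vector (axis times angle).
In Python, from bench import ctrl gives the robot as it stands. The module is installed in compiled form; this text tells all that it offers.
- The arm moves only by the shell command python3 -m jog 'ROWS' [FORCE]. ROWS is JSON, a list of rows, each an object with "rot": the turn, a rotation vector about the tool's x, y, z in units of 5 degrees (1.0 is 5 degrees), a list of three; "travel": the shift along the tool's x, y, z in units of 0.3 m (1.0 is 0.3 m), a list of three; "jaw": the closure, from -1 (fully open) to 1 (shut), so that 0 is half open. In form: [{"rot": [ax, ay, az], "travel": [tx, ty, tz], "jaw": jaw}, ...]. A call has 1 to 8 rows; each row shifts and turns the commanded pose from where the row before left it, along the tool's axes as they then stand; what a row does not reach is not made up. A row lasts 1/10 s, in which the tool goes at most 50 mm and 8.59 degrees, less where a joint would pass 70% of its speed; a pose out of reach is approached as far as the arm can. A call with a number of a shift or a turn outside -1 to 1 is refused whole. A call with a gripper value outside its range is refused whole. The fingers move at their own pace and stop on an object; FORCE is the grip in N (left out, the last holds). Time passes only in rows, so rows that do not move let the fingers close. It gives the time, the measured TCP pose, the force and the opening at its end, in the units of the state.
- ctrl.get_state(): the state, without advancing time (a new reading comes with each control period).
- ctrl.get_image(name): name is "side" or "top" or "wrist"; returns the picture (420x560x3 uint8, red, green, blue); there is no depth.
- ctrl.camera_model(name): a dict with "mtx" (3x3 intrinsics, pixels), "extrinsics" (4x4, takes a point from world to camera coordinates); the wrist camera has in their place "hand_eye" (4x4, takes a point from camera to tool coordinates, whose origin is the TCP and whose axes are the tool frame's). Camera axes: x right, y up, looking along -z (the intrinsics and any distortion apply to the point x, -y, -z); pixel columns grow to the right and rows downward; lengths in m; the calibration is good to about 2 mm. The wrist camera is an equidistant fisheye: a pixel r from the principal point sees the ray r / f radians off the axis. A picture is of the moment at which its call begins: read the wrist's pose just before it. camera_model takes no time and is no camera call.
- ctrl.close_job(): hands the job in, once; it reports no verdict.
The state is a dict: "time": time; "joint_positions": joint angles; "qd": joint speeds; "joint_torque": joint torques, N m; "position": TCP position; "tool_rot": TCP orientation; "ft_force": force on the tool from outside, world axes, zero at the start; "torque": the same for the moment, N m; "grip_width": opening from 0.0 (shut) to 1.0 (fully open).
Only numpy, scipy, OpenCV 4.12 (cv2) and the standard library are available. Lean on these libraries where they do the work, as an engineer would, in place of code of your own. Each camera call takes 0.05 s, during which the arm holds its last target.

## Working session

There is one attempt and no reset: what is moved stays moved. The work goes in short steps, Python scripts to look and compute and a shell command to move; the robot and the scene stay as the last step left them, time stands still between calls to the robot, and variables do not carry over. Pictures are saved under pics/ and viewed, and the job is handed in when it is done.

```bash
mkdir -p pics
cat > h.py <<'E'
import numpy as np,cv2
from bench import ctrl
from scipy.spatial.transform import Rotation as R
E
python3 - <<'E'
from h import *
s=ctrl.get_state()
for k in s: print(k,np.round(s[k],4))
for n in("side","top","wrist"):
    m=ctrl.camera_model(n);print(n,{k:np.round(v,4).tolist() if not isinstance(v,str) else v for k,v in m.items()})
    cv2.imwrite(f"pics/{n}0.png",ctrl.get_image(n)[:,:,::-1])
E
```

```text
time 0.0
joint_positions [-1.1109  0.3218 -0.0701  1.4517  0.0226  1.3708 -0.0569]
qd [-0.0011 -0.0019 -0.     -0.0022  0.0017  0.0025  0.0003]
joint_torque [-4.00000e-04 -4.91280e+01 -4.03900e-01 -3.12525e+01 -6.38000e-02
  4.36000e-02  2.00000e-04]
position [0.2801 0.5859 0.1942]
tool_rot [ 0.3481  1.5427 -0.3511]
ft_force [ 0.7774 -0.383  -0.3948]
torque [0.037  0.0432 0.014 ]
grip_width 0.997
side {'mtx': [[419.2211, 0.0, 277.2695], [0.0, 419.2211, 200.4658], [0.0, 0.0, 1.0]], 'extrinsics': [[0.7994, -0.6008, 0.0039, -0.472], [0.3973, 0.5334, 0.7468, -0.2939], [-0.4507, -0.5954, 0.6651, -0.8255], [0.0, 0.0, 0.0, 1.0]]}
top {'mtx': [[401.0033, 0.0, 275.3572], [0.0, 401.0033, 210.9976], [0.0, 0.0, 1.0]], 'extrinsics': [[-0.0487, -0.9988, -0.0021, 0.009], [0.9737, -0.0479, 0.2228, -0.5876], [-0.2226, 0.0088, 0.9749, -1.2166], [0.0, 0.0, 0.0, 1.0]]}
wrist {'mtx': [[325.1923, 0.0, 281.7253], [0.0, 325.1923, 213.2486], [0.0, 0.0, 1.0]], 'hand_eye': [[0.0, 0.3014, -0.9535, -0.1904], [1.0, 0.0001, 0.0001, 0.0], [0.0001, -0.9535, -0.3014, -0.0843], [0.0, 0.0, 0.0, 1.0]]}
```

View pics/side0.png

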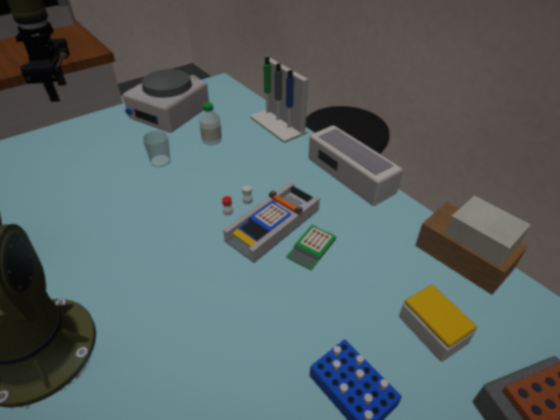

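View pics/top0.png

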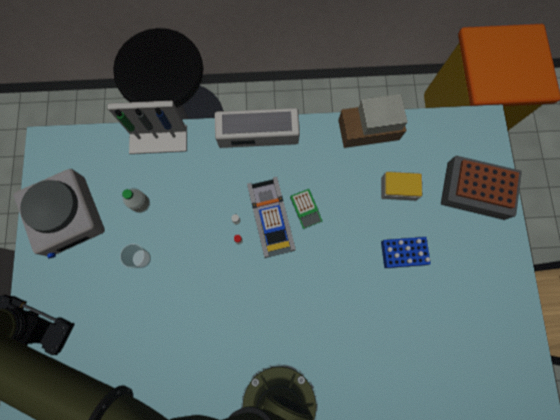

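View pics/wrist0.png

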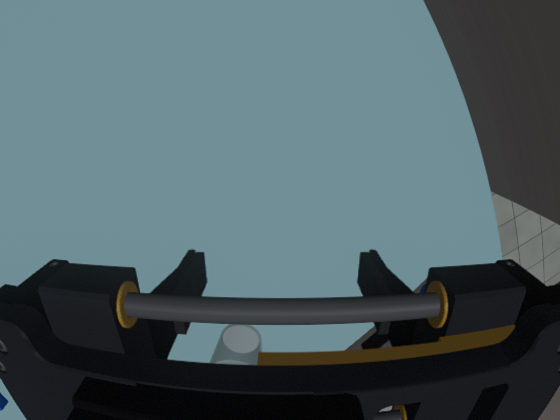

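Run:
```python
import cv2
a=cv2.imread('pics/top0.png')[165:270,215:335];cv2.imwrite('pics/topc.png',cv2.resize(a,None,fx=5.5,fy=5.5,interpolation=cv2.INTER_CUBIC))
a=cv2.imread('pics/side0.png')[170:275,210:350];cv2.imwrite('pics/sidec.png',cv2.resize(a,None,fx=5.5,fy=5.5,interpolation=cv2.INTER_CUBIC))
```

```text
(no output)
```

View pics/topc.png

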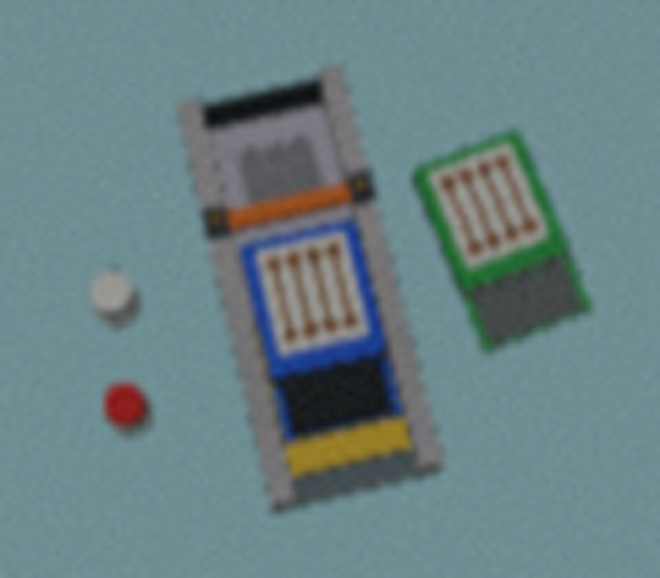

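View pics/sidec.png

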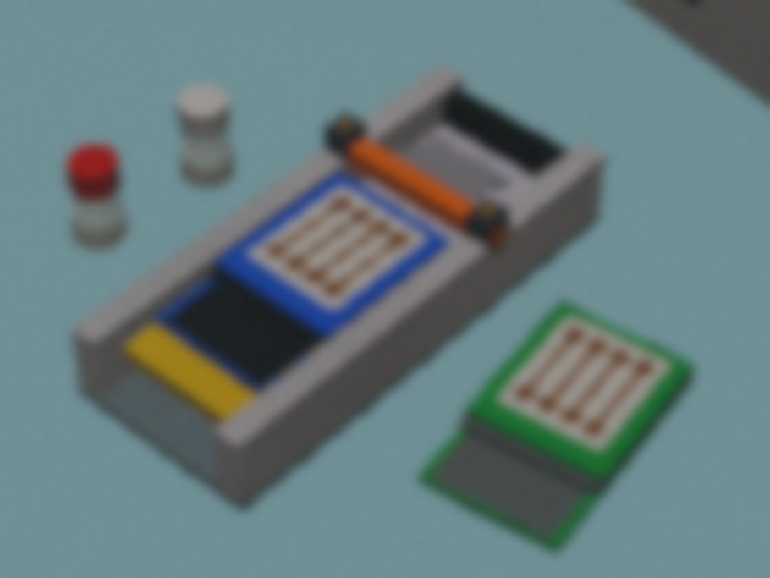

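```bash
cat >> h.py <<'E'
def ray(n,u,v,pose=None):
    m=ctrl.camera_model(n);K=np.array(m['mtx'])
    x=(u-K[0,2])/K[0,0];y=(v-K[1,2])/K[1,1]
    if n=='wrist':
        r=np.hypot(x,y);k=np.sin(r)/r if r>1e-9 else 1
        d=np.array([x*k,-y*k,-np.cos(r)])
        H=np.array(m['hand_eye']);p,q=pose;Rt=R.from_rotvec(q).as_matrix()
        return Rt@H[:3,3]+p,Rt@H[:3,:3]@d
    E=np.array(m['extrinsics']);d=E[:3,:3].T@np.array([x,-y,-1]);return -E[:3,:3].T@E[:3,3],d/np.linalg.norm(d)
def tri(rays):
    A=sum(np.eye(3)-np.outer(d,d) for o,d in rays);b=sum((np.eye(3)-np.outer(d,d))@o for o,d in rays)
    p=np.linalg.solve(A,b);return p,[np.linalg.norm(np.cross(p-o,d)) for o,d in rays]
def onz(o,d,z): return o+d*(z-o[2])/d[2]
def proj(n,P,pose=None):
    m=ctrl.camera_model(n);K=np.array(m['mtx']);P=np.asarray(P,float)
    if n=='wrist':
        H=np.array(m['hand_eye']);p,q=pose;t=R.from_rotvec(q).as_matrix().T@(P-p);c=H[:3,:3].T@(t-H[:3,3])
        th=np.arctan2(np.hypot(c[0],c[1]),-c[2]);k=th/np.hypot(c[0],c[1]);return np.array([K[0,0]*c[0]*k+K[0,2],-K[1,1]*c[1]*k+K[1,2]])
    E=np.array(m['extrinsics']);c=E[:3,:3]@P+E[:3,3];return np.array([-K[0,0]*c[0]/c[2]+K[0,2],K[1,1]*c[1]/c[2]+K[1,2]])
E
python3 - <<'E'
from h import *
f={'post L':((217,221),(345,130)),'post R':((360,185),(490,218)),'rear R outer':((440,465),(243,445)),'rear L outer':((280,508),(75,335)),
'frontL outer':((182,102),(445,68)),'frontR outer':((343,66),(605,155)),'pad rearL':((287,440),(162,318)),'pad rearR':((403,413),(262,388)),'deck rear L':((272,380),(217,265)),'deck rear R':((386,352),(325,332)),'deck nose L':((243,245),(345,173)),'deck nose R':((352,220),(447,240)),
'spare noseL':((415,172),(565,303)),'spare rearR':((590,310),(560,550)),'white':((110,292),(204,102)),'red':((124,404),(93,160))}
for k,(a,b) in f.items():
    a=[(a[0]+.5)/5.5-.5+215,(a[1]+.5)/5.5-.5+165];b=[(b[0]+.5)/5.5-.5+210,(b[1]+.5)/5.5-.5+170]
    p,e=tri([ray('top',*a),ray('side',*b)]);print(k,np.round(p,4),np.round(e,4))
E
```

```text
post L [0.6119 0.0485 0.0591] [0.0012 0.0012]
post R [ 0.6309 -0.0367  0.0551] [0.001 0.001]
rear R outer [ 0.4654 -0.0753  0.0461] [0.0008 0.0008]
rear L outer [0.4433 0.0188 0.0482] [0.0008 0.0008]
frontL outer [0.6886 0.0676 0.0474] [0.002 0.002]
frontR outer [ 0.7067 -0.0303  0.0491] [0.0011 0.0011]
pad rearL [0.484  0.0132 0.0387] [0.0007 0.0007]
pad rearR [ 0.4936 -0.0542  0.0458] [0.0026 0.0026]
deck rear L [0.5186 0.0203 0.0459] [0.0007 0.0007]
deck rear R [ 0.5307 -0.0467  0.0506] [0.0011 0.0011]
deck nose L [0.6    0.0338 0.0484] [0.0004 0.0004]
deck nose R [ 0.6112 -0.0309  0.0481] [0.0013 0.0013]
spare noseL [ 0.6477 -0.0718  0.0181] [0.0002 0.0002]
spare rearR [ 0.5593 -0.1734  0.0057] [0.0003 0.0003]
white [0.5742 0.1129 0.0518] [0.001 0.001]
red [0.5072 0.1062 0.0543] [0.0008 0.0008]
```

```bash
cat > plan.py <<'E'
from h import *
yaw=np.deg2rad(11.0)
d=np.array([np.cos(yaw),np.sin(yaw),0]);n=np.array([-d[1],d[0],0])
def plan(target,sgn=None,tz=None):
    s=ctrl.get_state();M=R.from_rotvec(s['tool_rot']).as_matrix()
    print('t',s['time'],'pos',np.round(s['position'],4),'\n',np.round(M,3))
    for sg in ([1,-1] if sgn is None else [sgn]):
        y=sg*n;x=np.array([0,0,-1.]);T=np.c_[x,y,np.cross(x,y)]
        rv=R.from_matrix(M.T@T).as_rotvec()
        print('sgn',sg,'rot units(tool)',np.round(np.degrees(rv)/5,3),'travel in current tool axes/0.3',np.round(M.T@(target-s['position'])/.3,4),'in final axes',np.round(T.T@(target-s['position'])/.3,4))
E
python3 - <<'E'
from plan import *
o=np.array([.6214,.006,0])-.0595*d
print(o)
plan(o-.060*d+[0,0,.19])
E
```

```text
[ 0.56299318 -0.00535314  0.        ]
t 0.15 pos [0.2801 0.586  0.1944] 
 [[-0.001  0.431  0.902]
 [-0.001  0.902 -0.431]
 [-1.    -0.001  0.   ]]
sgn 1 rot units(tool) [-7.308e+00 -4.000e-03  1.600e-02] travel in current tool axes/0.3 [ 0.0171 -1.4912  1.54  ] in final axes [ 0.0148 -2.115   0.3495]
sgn -1 rot units(tool) [2.8692e+01 2.1000e-02 5.0000e-03] travel in current tool axes/0.3 [ 0.0171 -1.4912  1.54  ] in final axes [ 0.0148  2.115  -0.3495]
```

```bash
python3 -m jog '[{"rot":[-0.9,0,0],"travel":[0,-0.1,0.1],"jaw":1},{"rot":[-0.9,0,0],"travel":[0,-0.1,0.1],"jaw":1},{"rot":[-0.9,0,0],"travel":[0,-0.1,0.1],"jaw":1},{"rot":[-0.9,0,0],"travel":[0,-0.1,0.1],"jaw":1},{"rot":[-0.9,0,0],"travel":[0,-0.12,0.1],"jaw":1},{"rot":[-0.9,0,0],"travel":[0,-0.12,0.1],"jaw":1},{"rot":[-0.9,0,0],"travel":[0,-0.12,0.1],"jaw":1},{"rot":[-1.0,0,0],"travel":[0,-0.12,0.1],"jaw":1}]' 20
python3 - <<'E'
from plan import *
o=np.array([.563,-.0054,0])
plan(o+.15*d+[0,0,.2],1)
E
```

```text
time: 0.95
position: [0.4731, 0.2879, 0.1954]
tool_rot: [-0.153, 1.565, 0.153]
ft_force: [-0.2, 0.8, 0.3]
grip_width: 0.356
t 0.95 pos [0.4731 0.2879 0.1954] 
 [[ 0.    -0.194  0.981]
 [ 0.     0.981  0.194]
 [-1.     0.     0.   ]]
sgn 1 rot units(tool) [ 0.032  0.001 -0.002] travel in current tool axes/0.3 [-0.0156 -1.0185  0.6048] in final axes [-0.0154 -1.0168  0.6076]
```

```bash
python3 -m jog '[{"rot":[0,0,0],"travel":[0,-0.12,0.08],"jaw":1},{"rot":[0,0,0],"travel":[0,-0.13,0.08],"jaw":1},{"rot":[0,0,0],"travel":[0,-0.13,0.08],"jaw":1},{"rot":[0,0,0],"travel":[0,-0.13,0.08],"jaw":1},{"rot":[0,0,0],"travel":[0,-0.13,0.08],"jaw":1},{"rot":[0,0,0],"travel":[0,-0.13,0.08],"jaw":1},{"rot":[0,0,0],"travel":[0,-0.13,0.08],"jaw":1},{"rot":[0,0,0],"travel":[0,-0.12,0.05],"jaw":1}]'; python3 -m jog '[{"rot":[0,0,0],"travel":[0,0,0],"jaw":1},{"rot":[0,0,0],"travel":[0,0,0],"jaw":1}]'
python3 - <<'E'
from plan import *
o=np.array([.563,-.0054,0])
plan(o+.15*d+[0,0,.2],1)
s=ctrl.get_state();print(repr(s['position']),repr(s['tool_rot']),s['grip_width'])
cv2.imwrite("pics/w1.png",ctrl.get_image('wrist')[:,:,::-1])
E
```

```text
time: 1.75
position: [0.7116, 0.0224, 0.1944]
tool_rot: [-0.15, 1.566, 0.15]
ft_force: [0.3, 0.4, 0.6]
grip_width: 0.006
time: 1.95
position: [0.7102, 0.0228, 0.1943]
tool_rot: [-0.148, 1.567, 0.148]
ft_force: [0.0, 1.3, -0.4]
grip_width: 0.003
t 1.95 pos [0.7102 0.0228 0.1943] 
 [[-0.002 -0.188  0.982]
 [-0.     0.982  0.188]
 [-1.     0.    -0.002]]
sgn 1 rot units(tool) [-0.037 -0.017 -0.001] travel in current tool axes/0.3 [-0.0191  0.0015  0.0004] in final axes [-0.0191  0.0015  0.0005]
array([0.71018682, 0.02275588, 0.19427398]) array([-0.14831261,  1.5672321 ,  0.14822368]) 0.0025587608177040735
```

View pics/w1.png

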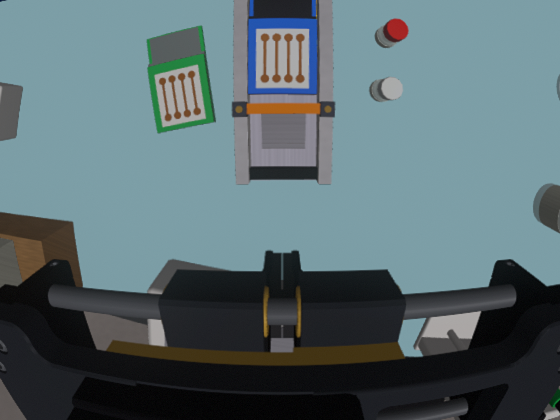

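The wrist view shows the dock upright in the frame: bridge at row 108 (columns 233–333), cartridge nose at row 93, end stop at row 172. Next I'll step back for a second viewpoint that takes in the pad.

```bash
python3 -m jog '[{"rot":[0,0,0],"travel":[0,0,-0.13],"jaw":1},{"rot":[0,0,0],"travel":[0,0,-0.13],"jaw":1},{"rot":[0,0,0],"travel":[0,0,-0.13],"jaw":1},{"rot":[0,0,0],"travel":[0,0,0],"jaw":1},{"rot":[0,0,0],"travel":[0,0,0],"jaw":1}]'
python3 - <<'E'
from plan import *
s=ctrl.get_state();print(repr(s['position']),repr(s['tool_rot']),s['grip_width'],s['ft_force'])
cv2.imwrite("pics/w2.png",ctrl.get_image('wrist')[:,:,::-1])
a=cv2.imread('pics/w1.png')[0:195,220:345];cv2.imwrite('pics/w1c.png',cv2.resize(a,None,fx=3,fy=3,interpolation=cv2.INTER_CUBIC))
a=cv2.imread('pics/w2.png')[0:280,200:360];cv2.imwrite('pics/w2c.png',cv2.resize(a,None,fx=2.1,fy=2.1,interpolation=cv2.INTER_CUBIC))
E
```

```text
time: 2.5
position: [0.5949, 0.0041, 0.1961]
tool_rot: [-0.151, 1.564, 0.154]
ft_force: [0.2, -0.6, -1.2]
grip_width: 0.006
array([0.59489156, 0.00406385, 0.19612398]) array([-0.15099497,  1.56363831,  0.15376942]) 0.006084747456957293 [ 0.23039996 -0.57302184 -1.15710268]
```

View pics/w1c.png

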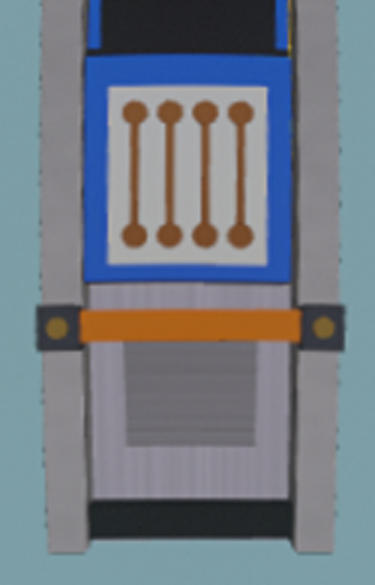

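View pics/w2.png

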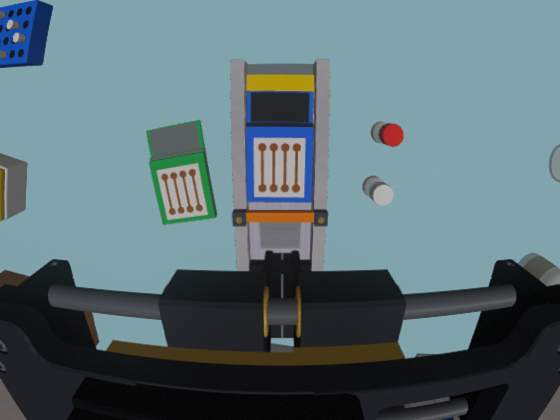

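View pics/w2c.png

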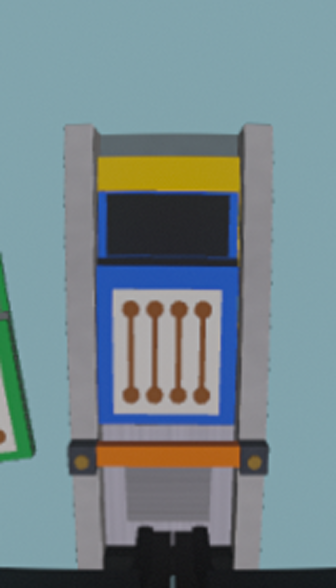

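Run:
```python
from plan import *
p1=(np.array([0.71018682, 0.02275588, 0.19427398]),np.array([-0.14831261,  1.5672321 ,  0.14822368]))
p2=(np.array([0.59489156, 0.00406385, 0.19612398]),np.array([-0.15099497,  1.56363831,  0.15376942]))
f={'boltR':((56,327),(82,462)),'boltL':((323,327),(254,462)),'noseR':((83,283),(99,424)),'noseL':((292,282),(237,423)),'deckrR':((87,54),(97,267)),'deckrL':((290,54),(238,267))}
c=lambda q,s,ox:((q[0]+.5)/s-.5+ox,(q[1]+.5)/s-.5)
P={}
for k,(a,b) in f.items():
    r1=ray('wrist',*c(a,3,220),p1);r2=ray('wrist',*c(b,2.1,200),p2);p,e=tri([r1,r2]);P[k]=p;print(k,np.round(p,4),np.round(e,4))
for k,q,z in [('padrR',(98,193),.036),('padrL',(239,193),.036),('stepR',(107,256),.04),('stepL',(230,256),.04),('railR',(65,126),.044),('railL',(271,126),.044),('boltR',(82,462),.059),('boltL',(254,462),.059),('noseR',(99,424),.045),('noseL',(237,423),.045),('deckrR',(97,267),.045),('deckrL',(238,267),.045),('plateR',(98,157),.031),('plateL',(239,157),.031)]:
    P[k+'2']=onz(*ray('wrist',*c(q,2.1,200),p2),z);print(k+'2',np.round(P[k+'2'],4))
v=P['boltR2']-P['boltL2'];y=np.arctan2(v[0],-v[1]);print('yaw',np.degrees(y))
m=lambda k:(P[k+'R2']+P[k+'L2'])/2
w=m('bolt')-m('rail');print(np.degrees(np.arctan2(w[1],w[0])))
for yw in (.19,):
  D=np.array([np.cos(yw),np.sin(yw)]);N=np.array([-D[1],D[0]]);o=m('bolt')[:2]-.0595*D;print('origin',o)
  for k in P: print(k,np.round([(P[k][:2]-o)@D,(P[k][:2]-o)@N],4))
```

```text
boltR [ 0.6297 -0.0352  0.0601] [0.0003 0.0003]
boltL [0.6132 0.0509 0.0592] [0. 0.]
noseR [ 0.6131 -0.0308  0.044 ] [0.0004 0.0004]
noseL [0.5991 0.0399 0.0425] [0.0005 0.0005]
deckrR [ 0.5326 -0.0447  0.0494] [0. 0.]
deckrL [0.5194 0.023  0.0489] [0. 0.]
padrR2 [ 0.4959 -0.0525  0.036 ]
padrL2 [0.4823 0.0172 0.036 ]
stepR2 [ 0.5268 -0.0417  0.04  ]
stepL2 [0.515  0.0189 0.04  ]
railR2 [ 0.4652 -0.0744  0.044 ]
railL2 [0.4458 0.0253 0.044 ]
boltR2 [ 0.63   -0.0349  0.059 ]
boltL2 [0.6132 0.051  0.059 ]
noseR2 [ 0.6127 -0.0303  0.045 ]
noseL2 [0.5984 0.0401 0.045 ]
deckrR2 [ 0.5329 -0.0452  0.045 ]
deckrL2 [0.5195 0.0235 0.045 ]
plateR2 [ 0.477  -0.0567  0.031 ]
plateL2 [0.4633 0.0139 0.031 ]
yaw 11.071068197219722
11.079902496515027
origin [ 0.56320118 -0.00320551]
boltR [ 0.0593 -0.044 ]
boltL [0.0593 0.0437]
noseR [ 0.0438 -0.0365]
noseL [0.0434 0.0356]
deckrR [-0.0379 -0.035 ]
deckrL [-0.038  0.034]
padrR2 [-0.0754 -0.0357]
padrL2 [-0.0756  0.0353]
stepR2 [-0.043  -0.0309]
stepL2 [-0.0432  0.0308]
railR2 [-0.1097 -0.0514]
railL2 [-0.1099  0.0502]
boltR2 [ 0.0596 -0.0438]
boltL2 [0.0594 0.0438]
noseR2 [ 0.0435 -0.036 ]
noseL2 [0.0427 0.0358]
deckrR2 [-0.0377 -0.0355]
deckrL2 [-0.0379  0.0344]
plateR2 [-0.0947 -0.0362]
plateL2 [-0.0949  0.0357]
```

```bash
cat > st.py <<'E'
from h import *
yaw=.1932;D=np.array([np.cos(yaw),np.sin(yaw),0]);N=np.array([-D[1],D[0],0]);O=np.array([.5632,-.0032,0])
def st():
    s=ctrl.get_state();M=R.from_rotvec(s['tool_rot']).as_matrix();p=s['position']-O
    print('t%.2f dock xyz mm'%s['time'],np.round(np.array([p@D,p@N,p[2]])*1e3,1),'F dock',np.round([s['ft_force']@D,s['ft_force']@N,s['ft_force'][2]],1),'jaw',round(s['grip_width'],3))
    T=np.c_[[0,0,-1],N,D];print('rot err units',np.round(np.degrees(R.from_matrix(M.T@T).as_rotvec())/5,3))
if __name__=='__main__': st()
E
python3 st.py
```

```text
t2.55 dock xyz mm [ 33.5   0.8 196.2] F dock [0.8 1.  0.7] jaw 0.008
rot err units [ 0.011  0.027 -0.012]
```

```bash
python3 -m jog '[{"rot":[0,0,0],"travel":[0,0,-0.1],"jaw":1},{"rot":[0,0,0],"travel":[0,0,-0.1],"jaw":1},{"rot":[0,0,0],"travel":[0,-0.002,-0.108],"jaw":1},{"rot":[0,0,0],"travel":[0.12,0,0],"jaw":1},{"rot":[0,0,0],"travel":[0.12,0,0],"jaw":1},{"rot":[0,0,0],"travel":[0.12,0,0],"jaw":1},{"rot":[0,0,0],"travel":[0.08,0,0],"jaw":1},{"rot":[0,0,0],"travel":[0,0,0],"jaw":1}]'; python3 -m jog '[{"rot":[0,0,0],"travel":[0,0,0],"jaw":1},{"rot":[0,0,0],"travel":[0,0,0],"jaw":1}]';python3 st.py
python3 - <<'E'
from h import *
for n in('side','wrist'): cv2.imwrite(f"pics/{n}3.png",ctrl.get_image(n)[:,:,::-1])
a=cv2.imread('pics/side3.png')[150:275,200:350];cv2.imwrite('pics/side3c.png',cv2.resize(a,None,fx=4.5,fy=4.5,interpolation=cv2.INTER_CUBIC))
E
```

```text
time: 3.35
position: [0.503, -0.0154, 0.0601]
tool_rot: [-0.152, 1.572, 0.151]
ft_force: [0.2, 0.1, 0.2]
grip_width: 0.001
time: 3.55
position: [0.5069, -0.0159, 0.0651]
tool_rot: [-0.151, 1.562, 0.15]
ft_force: [0.3, 0.2, 0.1]
grip_width: 0.009
t3.55 dock xyz mm [-57.7  -1.7  65.1] F dock [0.4 0.2 0.1] jaw 0.009
rot err units [-0.015  0.038  0.005]
```

View pics/side3c.png

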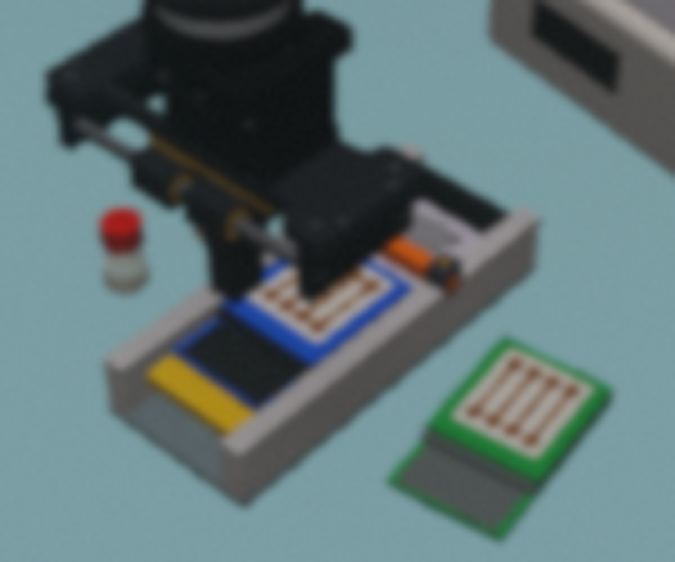

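View pics/wrist3.png

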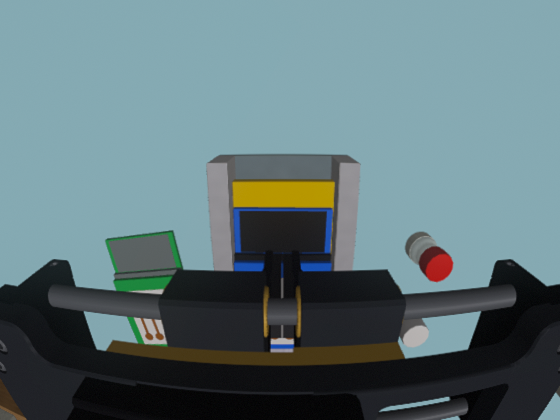

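```bash
python3 -m jog '[{"rot":[0,0,0],"travel":[0.04,0,0],"jaw":1},{"rot":[0,0,0],"travel":[0.03,0,0],"jaw":1},{"rot":[0,0,0],"travel":[0.015,0,0],"jaw":1},{"rot":[0,0,0],"travel":[0,0,0],"jaw":1},{"rot":[0,0,0],"travel":[0.01,0,0],"jaw":1},{"rot":[0,0,0],"travel":[0.01,0,0],"jaw":1},{"rot":[0,0,0],"travel":[0.01,0,0],"jaw":1},{"rot":[0,0,0],"travel":[0,0,0],"jaw":1}]';python3 st.py
```

```text
time: 4.45
position: [0.5046, -0.0163, 0.0284]
tool_rot: [-0.15, 1.566, 0.15]
ft_force: [-1.0, 0.5, 0.1]
grip_width: 0.004
t4.45 dock xyz mm [-60.   -1.6  28.4] F dock [-0.9  0.7  0.1] jaw 0.004
rot err units [-0.022 -0.006 -0.001]
```

```bash
python3 st.py
python3 - <<'E'
from h import *
for n in('side','wrist'): cv2.imwrite(f"pics/{n}4.png",ctrl.get_image(n)[:,:,::-1])
a=cv2.imread('pics/side4.png')[150:275,200:350];cv2.imwrite('pics/side4c.png',cv2.resize(a,None,fx=4.5,fy=4.5,interpolation=cv2.INTER_CUBIC))
E
python3 st.py
```

```text
t4.45 dock xyz mm [-60.   -1.6  28.4] F dock [-0.9  0.7  0.1] jaw 0.004
rot err units [-0.022 -0.006 -0.001]
t4.55 dock xyz mm [-59.7  -1.6  28.8] F dock [ 0.2 -0.1 -0.4] jaw 0.004
rot err units [-0.022  0.001 -0.   ]
```

View pics/side4c.png

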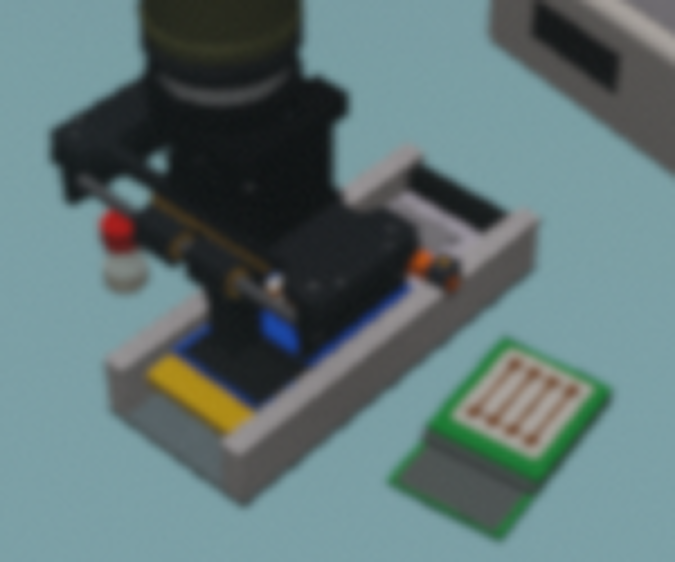

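View pics/wrist4.png

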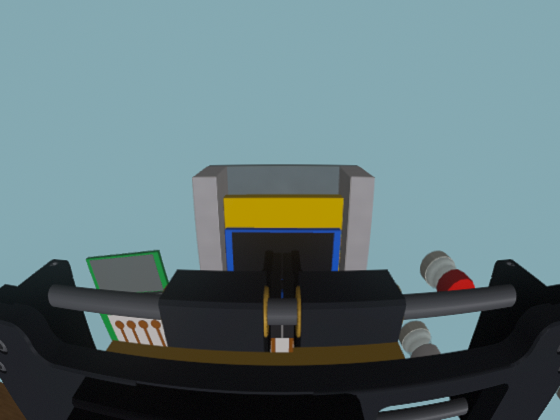

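```bash
python3 - <<'E'
from h import *
from st import *
s=ctrl.get_state();pose=(s['position'],s['tool_rot'])
f=lambda x,y,z:O+x*D+y*N+np.array([0,0,z])
for nm,p in [('railR',f(-.1098,-.051,.044)),('railL',f(-.1098,.051,.044)),('padrearR',f(-.0765,-.0355,.036)),('padrearR pressed',f(-.0765,-.0355,.0275)),('plate rearR',f(-.094,-.037,.031)),('plate rearR down',f(-.094,-.037,.0224)),('plate rearL',f(-.094,.037,.031)),('tcp',s['position'])]:
    print(nm,np.round(proj('wrist',p,pose),1),np.round(proj('side',p),1))
E
python3 - <<'E'
import cv2
a=cv2.imread('pics/wrist4.png')[150:300,180:390];cv2.imwrite('pics/w4c.png',cv2.resize(a,None,fx=3.8,fy=3.8,interpolation=cv2.INTER_CUBIC))
a=cv2.imread('pics/wrist3.png')[150:300,180:390];cv2.imwrite('pics/w3c.png',cv2.resize(a,None,fx=3.8,fy=3.8,interpolation=cv2.INTER_CUBIC))
E
```

```text
railR [192.7 177.3] [253.2 251. ]
railL [374.1 176.9] [223.  229.6]
padrearR [224.9 228.3] [258.5 242.1]
padrearR pressed [227.1 223.6] [258.6 244.5]
plate rearR [222.3 198.2] [253.8 247.9]
plate rearR down [224.7 194.7] [254.  250.3]
plate rearL [344.5 198. ] [232.2 232.6]
tcp [280.9 249. ] [253.3 233.4]
```

View pics/w4c.png

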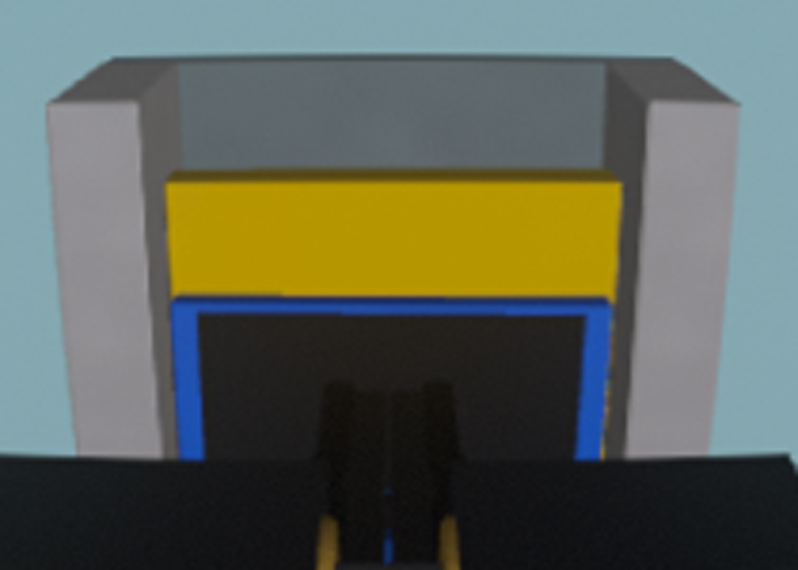

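```bash
python3 -m jog '[{"rot":[0,0,0],"travel":[0.01,0,0],"jaw":1},{"rot":[0,0,0],"travel":[0,0,0],"jaw":1},{"rot":[0,0,0],"travel":[0,0,0],"jaw":1}]';python3 st.py;  python3 - <<'E'
from h import *
s=ctrl.get_state();pose=(s['position'],s['tool_rot']);M=R.from_rotvec(s['tool_rot']).as_matrix()
for x in (.01,0,-.005,-.01,-.015,-.02): print(x,[np.round(proj('wrist',s['position']+M@[x,0.01,z],pose),1) for z in (-.0095,0,.0095)])
E
```

```text
time: 4.85
position: [0.5048, -0.0163, 0.0257]
tool_rot: [-0.15, 1.566, 0.15]
ft_force: [0.0, -0.2, -0.4]
grip_width: 0.008
t4.85 dock xyz mm [-59.8  -1.6  25.7] F dock [-0.  -0.2 -0.4] jaw 0.008
rot err units [-0.022 -0.001 -0.001]
0.01 [array([296.1, 229.6]), array([295.9, 242.9]), array([295.7, 255.8])]
0 [array([296.8, 235.1]), array([296.5, 249. ]), array([296.3, 262.3])]
-0.005 [array([297.1, 238.1]), array([296.9, 252.2]), array([296.6, 265.7])]
-0.01 [array([297.5, 241.2]), array([297.2, 255.6]), array([296.9, 269.3])]
-0.015 [array([297.9, 244.5]), array([297.6, 259.1]), array([297.3, 273.1])]
-0.02 [array([298.3, 247.9]), array([298. , 262.8]), array([297.7, 277. ])]
```

```bash
python3 -m jog '[{"rot":[0,0,0],"travel":[0.01,0,0],"jaw":1},{"rot":[0,0,0],"travel":[0,0,0],"jaw":1},{"rot":[0,0,0],"travel":[0,0,0],"jaw":1}]';python3 st.py;  python3 -m jog '[{"rot":[0,0,0],"travel":[0.01,0,0],"jaw":1},{"rot":[0,0,0],"travel":[0,0,0],"jaw":1},{"rot":[0,0,0],"travel":[0,0,0],"jaw":1}]';python3 st.py
python3 - <<'E'
from h import *
for n in('side','wrist'): cv2.imwrite(f"pics/{n}5.png",ctrl.get_image(n)[:,:,::-1])
a=cv2.imread('pics/wrist5.png')[150:300,180:390];cv2.imwrite('pics/w5c.png',cv2.resize(cv2.convertScaleAbs(a,alpha=2.2),None,fx=3.8,fy=3.8,interpolation=cv2.INTER_CUBIC))
a=cv2.imread('pics/side5.png')[190:265,210:310];cv2.imwrite('pics/side5c.png',cv2.resize(cv2.convertScaleAbs(a,alpha=2),None,fx=7,fy=7,interpolation=cv2.INTER_CUBIC))
E
```

```text
time: 5.15
position: [0.5048, -0.0163, 0.0226]
tool_rot: [-0.15, 1.566, 0.15]
ft_force: [0.2, -0.1, -0.7]
grip_width: 0.006
t5.15 dock xyz mm [-59.8  -1.6  22.6] F dock [ 0.2 -0.2 -0.7] jaw 0.006
rot err units [-0.022 -0.002 -0.   ]
time: 5.45
position: [0.5048, -0.0163, 0.0196]
tool_rot: [-0.15, 1.566, 0.15]
ft_force: [-0.7, -0.1, 0.2]
grip_width: 0.01
t5.45 dock xyz mm [-59.8  -1.7  19.6] F dock [-0.8  0.   0.2] jaw 0.01
rot err units [-0.022 -0.002 -0.   ]
```

View pics/w5c.png

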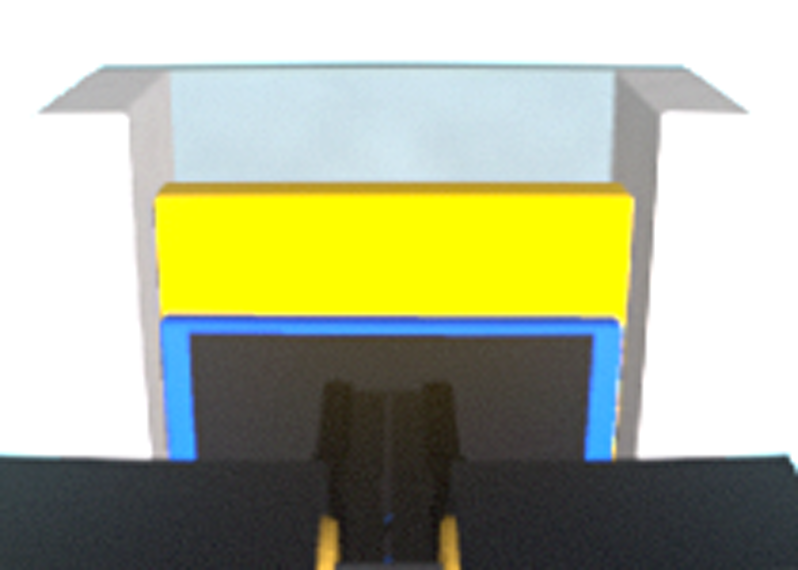

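View pics/side5c.png

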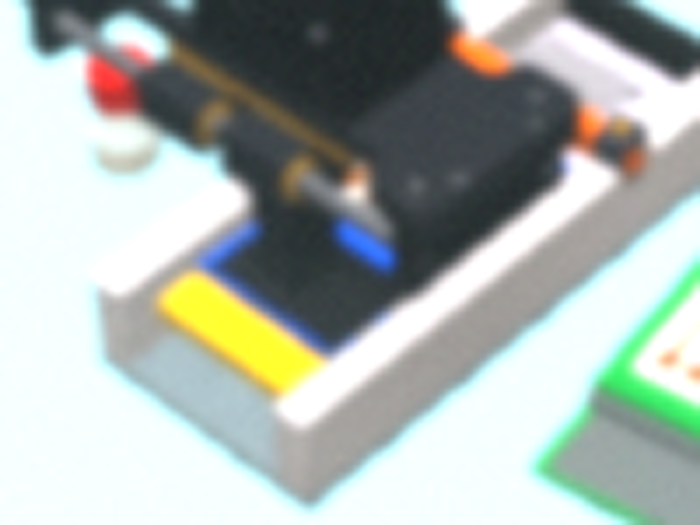

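The plate is still up: its rear edge is at the unpressed row, and there's no force on the tool. The real fingertips therefore sit about 20 mm behind the reported TCP. The body still clears the rails, so I'll keep descending in small guarded steps.

```bash
for i in 1 ; do python3 -m jog '[{"rot":[0,0,0],"travel":[0.01,0,0],"jaw":1},{"rot":[0,0,0],"travel":[0,0,0],"jaw":1},{"rot":[0,0,0],"travel":[0,0,0],"jaw":1}]'>/dev/null;python3 st.py; python3 -m jog '[{"rot":[0,0,0],"travel":[0.007,0,0],"jaw":1},{"rot":[0,0,0],"travel":[0,0,0],"jaw":1},{"rot":[0,0,0],"travel":[0,0,0],"jaw":1}]'>/dev/null;python3 st.py; done
```

```text
t5.85 dock xyz mm [-59.8  -1.6  16.6] F dock [0.  0.3 0.3] jaw 0.009
rot err units [-0.022 -0.002 -0.001]
t6.15 dock xyz mm [-59.8  -1.7  14.6] F dock [ 0.3  0.1 -0.1] jaw 0.006
rot err units [-0.023 -0.    -0.001]
```

```bash
python3 -m jog '[{"rot":[0,0,0],"travel":[0.007,0,0],"jaw":1},{"rot":[0,0,0],"travel":[0,0,0],"jaw":1},{"rot":[0,0,0],"travel":[0,0,0],"jaw":1}]'>/dev/null;python3 st.py
python3 - <<'E'
from h import *
for n in('side','wrist'): cv2.imwrite(f"pics/{n}6.png",ctrl.get_image(n)[:,:,::-1])
a=cv2.imread('pics/wrist6.png')[150:300,180:390];cv2.imwrite('pics/w6c.png',cv2.resize(cv2.convertScaleAbs(a,alpha=2.2),None,fx=3.8,fy=3.8,interpolation=cv2.INTER_CUBIC))
a=cv2.imread('pics/side6.png')[190:265,210:310];cv2.imwrite('pics/side6c.png',cv2.resize(cv2.convertScaleAbs(a,alpha=2),None,fx=7,fy=7,interpolation=cv2.INTER_CUBIC))
E
```

```text
t6.45 dock xyz mm [-59.8  -1.6  12.5] F dock [-0.7  0.8 -0.3] jaw 0.006
rot err units [-0.022 -0.001 -0.001]
```

View pics/w6c.png

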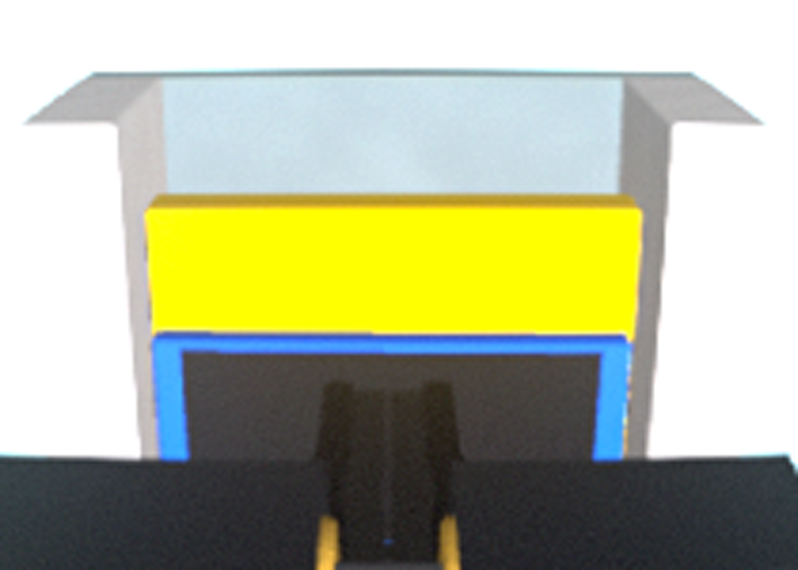

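View pics/side6c.png

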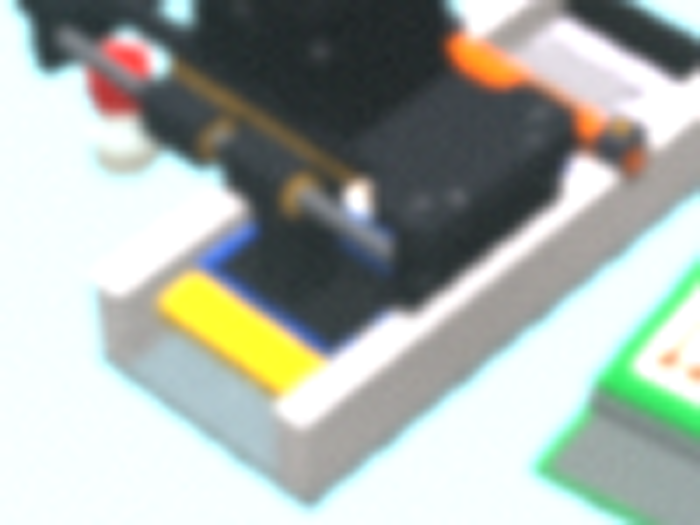

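```bash
python3 - <<'E'
from h import *
from st import *
s=ctrl.get_state();pose=(s['position'],s['tool_rot'])
p,e=tri([ray('wrist',178,270,pose),ray('side',267.4,233.9)]);M=R.from_rotvec(s['tool_rot']).as_matrix()
print(p,e,'dock',(p-O)@D,(p-O)@N,'tool',M.T@(p-s['position']))
# fingertip rear edge: wrist
for x in(-.02,-.025,-.03): print(x,proj('wrist',s['position']+M@[x,.0,-.0095],pose))
E
python3 - <<'E'
import cv2
a=cv2.imread('pics/wrist6.png')[235:300,240:330];cv2.imwrite('pics/w6d.png',cv2.resize(cv2.convertScaleAbs(a,alpha=4),None,fx=8,fy=8,interpolation=cv2.INTER_CUBIC))
a=cv2.imread('pics/side6.png')[205:255,225:290];cv2.imwrite('pics/s6d.png',cv2.resize(cv2.convertScaleAbs(a,alpha=4),None,fx=11,fy=11,interpolation=cv2.INTER_CUBIC))
E
```

```text
[ 0.50717672 -0.06843097  0.06568215] [np.float64(0.003434874407053922), np.float64(0.003434874407053776)] dock -0.067505323666602 -0.05326085250538812 tool [-0.05311574 -0.05160058 -0.00766092]
-0.02 [280.81694458 247.93442545]
-0.025 [280.80138584 251.53137524]
-0.03 [280.78509246 255.31360602]
```

View pics/w6d.png

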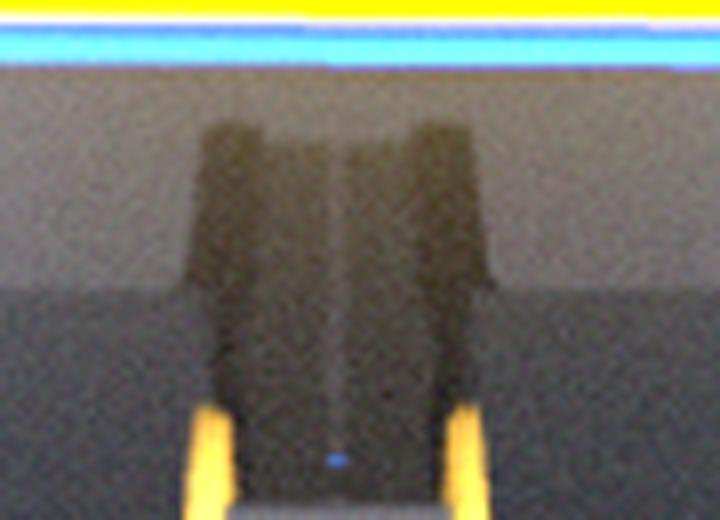

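View pics/s6d.png

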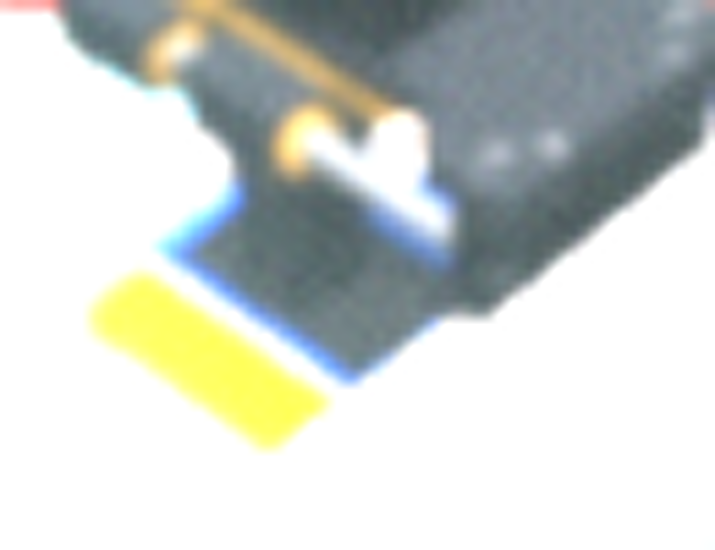

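Run:
```python
from h import *
from st import *
s=ctrl.get_state();M=R.from_rotvec(s['tool_rot']).as_matrix();pose=(s['position'],s['tool_rot'])
def iny(o,d,y): # intersect with dock y plane
    t=(y-(o-O)@N)/(d@N);return o+t*d
for y in (-.08,-.09,-.097):
    p=iny(*ray('side',267.4,233.9),y);print('side corner',y,'dockx',(p-O)@D,'z',p[2], 'tool',M.T@(p-pose[0]),'wrist px',proj('wrist',p,pose))
# carriage corner: wrist (180,271) assume body bottom level x
for q in ((180,271),(385,271),(60,262),(15,287),(515,262)):
  o,d=ray('wrist',*q,pose)
  for x in(-.06,-.07,-.08):
    t=(x-(M.T@(o-pose[0]))[0])/(M.T@d)[0];print(q,x,np.round(M.T@(o+t*d-pose[0]),4),end=' ')
  print()
```

```text
side corner -0.08 dockx -0.09205078760481673 z 0.10710760760169336 tool [-0.09454338 -0.07838759 -0.03215046] wrist px [ 76.98367017 267.07581247]
side corner -0.09 dockx -0.10250922684075728 z 0.12221737427093116 tool [-0.10965406 -0.08840801 -0.04258801] wrist px [ 28.77123228 256.91821656]
side corner -0.097 dockx -0.10983013430591565 z 0.1327942109393977 tool [-0.12023154 -0.09542231 -0.0498943 ] wrist px [ -7.73573032 248.17748018]
(180, 271) -0.06 [-0.06   -0.047  -0.0147] (180, 271) -0.07 [-0.07   -0.0434 -0.02  ] (180, 271) -0.08 [-0.08   -0.0397 -0.0253] 
(385, 271) -0.06 [-0.06    0.0488 -0.0146] (385, 271) -0.07 [-0.07    0.0451 -0.0199] (385, 271) -0.08 [-0.08    0.0414 -0.0252] 
(60, 262) -0.06 [-0.06   -0.1183 -0.0156] (60, 262) -0.07 [-0.07   -0.1092 -0.0209] (60, 262) -0.08 [-0.08   -0.1001 -0.0261] 
(15, 287) -0.06 [-0.06   -0.1657  0.0052] (15, 287) -0.07 [-0.07   -0.1529 -0.0017] (15, 287) -0.08 [-0.08   -0.1402 -0.0085] 
(515, 262) -0.06 [-0.06    0.1285 -0.0148] (515, 262) -0.07 [-0.07    0.1187 -0.0201] (515, 262) -0.08 [-0.08    0.1089 -0.0254]
```

View pics/wrist6.png

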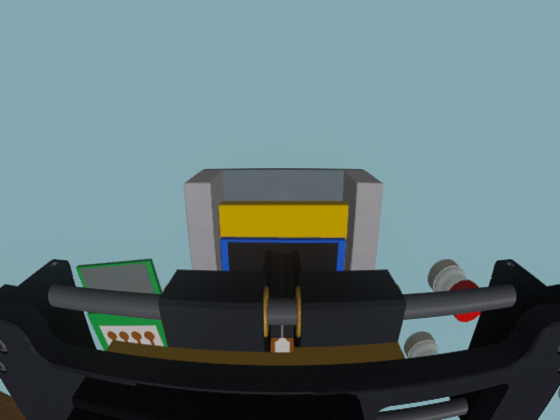

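View pics/side6.png

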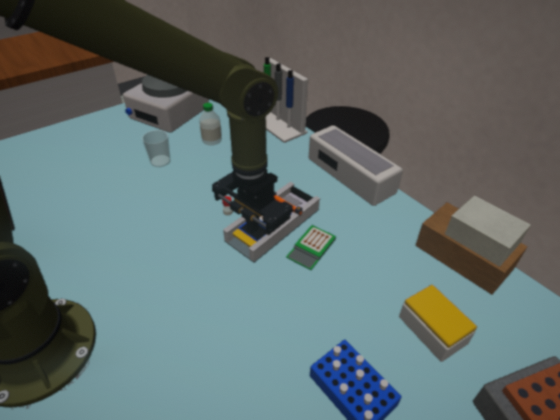

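The body is about 100 mm up, and both views put the tips about 24 mm behind the reported TCP. Contact should come at a reported z of about 11.5 mm, so I'll continue.

```bash
python3 -m jog '[{"rot":[0,0,0],"travel":[0.007,0,0],"jaw":1},{"rot":[0,0,0],"travel":[0,0,0],"jaw":1},{"rot":[0,0,0],"travel":[0,0,0],"jaw":1}]'>/dev/null;python3 st.py;python3 -m jog '[{"rot":[0,0,0],"travel":[0.007,0,0],"jaw":1},{"rot":[0,0,0],"travel":[0,0,0],"jaw":1},{"rot":[0,0,0],"travel":[0,0,0],"jaw":1}]'>/dev/null;python3 st.py
```

```text
t6.85 dock xyz mm [-59.9  -1.6  10.4] F dock [-0.4 -0.  -0.2] jaw 0.002
rot err units [-0.022 -0.002 -0.   ]
t7.15 dock xyz mm [-59.4  -1.7   8.9] F dock [-1.   0.1  5.4] jaw 0.006
rot err units [-0.023  0.007 -0.001]
```

```bash
python3 -m jog '[{"rot":[0,0,0],"travel":[0.007,0,0],"jaw":1},{"rot":[0,0,0],"travel":[0.007,0,0],"jaw":1},{"rot":[0,0,0],"travel":[0,0,0],"jaw":1},{"rot":[0,0,0],"travel":[0,0,0],"jaw":1}]'>/dev/null;python3 st.py;python3 -m jog '[{"rot":[0,0,0],"travel":[0.007,0,0],"jaw":1},{"rot":[0,0,0],"travel":[0.005,0,0],"jaw":1},{"rot":[0,0,0],"travel":[0,0,0],"jaw":1},{"rot":[0,0,0],"travel":[0,0,0],"jaw":1}]'>/dev/null;python3 st.py
```

```text
t7.55 dock xyz mm [-58.9  -1.8   5.3] F dock [-2.1  0.2  7.6] jaw 0.008
rot err units [-0.023  0.017 -0.001]
t7.95 dock xyz mm [-58.6  -1.9   2.2] F dock [-2.9 -0.1 11.1] jaw 0.01
rot err units [-0.023  0.024 -0.001]
```

```bash
python3 -m jog '[{"rot":[0,0,0],"travel":[0.006,0,0],"jaw":1},{"rot":[0,0,0],"travel":[0.003,0,0],"jaw":1},{"rot":[0,0,0],"travel":[0,0,0],"jaw":1},{"rot":[0,0,0],"travel":[0,0,0],"jaw":1}]'>/dev/null;python3 st.py
python3 - <<'E'
from h import *
for n in('side','wrist'): cv2.imwrite(f"pics/{n}7.png",ctrl.get_image(n)[:,:,::-1])
a=cv2.imread('pics/wrist7.png')[150:300,180:390];cv2.imwrite('pics/w7c.png',cv2.resize(cv2.convertScaleAbs(a,alpha=2.2),None,fx=3.8,fy=3.8,interpolation=cv2.INTER_CUBIC))
E
```

```text
t8.35 dock xyz mm [-57.8  -2.    0.3] F dock [-3.6  1.3 14.3] jaw 0.004
rot err units [-0.023  0.041  0.   ]
```

View pics/w7c.png

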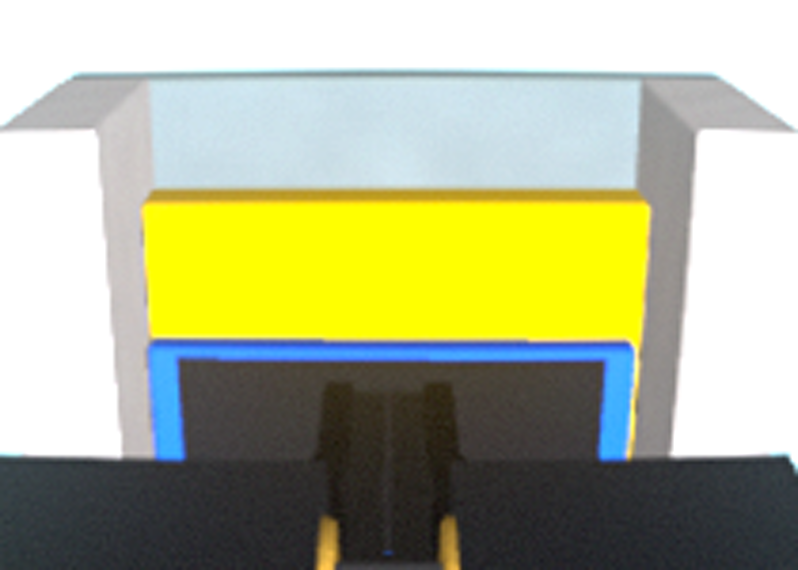

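```bash
python3 -m jog '[{"rot":[0,0,0],"travel":[0.005,0,0],"jaw":1},{"rot":[0,0,0],"travel":[0,0,0],"jaw":1},{"rot":[0,0,0],"travel":[0,0,0],"jaw":1}]'>/dev/null;python3 st.py
```

```text
t8.75 dock xyz mm [-56.6  -2.2   0.2] F dock [-3.4  0.5 22.1] jaw 0.005
rot err units [-0.024  0.065  0.001]
```

```bash
python3 -m jog '[{"rot":[0,0,0],"travel":[0,0,0.007],"jaw":1},{"rot":[0,0,0],"travel":[0,0,0.007],"jaw":1},{"rot":[0,0,0],"travel":[0,0,0.007],"jaw":1},{"rot":[0,0,0],"travel":[0,0,0.007],"jaw":1},{"rot":[0,0,0],"travel":[0,0,0],"jaw":1}]'>/dev/null;python3 st.py;  python3 - <<'E'
from h import *
for n in('side','wrist'): cv2.imwrite(f"pics/{n}8.png",ctrl.get_image(n)[:,:,::-1])
a=cv2.imread('pics/wrist8.png')[150:300,180:390];cv2.imwrite('pics/w8c.png',cv2.resize(cv2.convertScaleAbs(a,alpha=2.2),None,fx=3.8,fy=3.8,interpolation=cv2.INTER_CUBIC))
E
```

```text
t9.25 dock xyz mm [-47.8  -2.4   0.3] F dock [-3.2  1.1 22.9] jaw 0.005
rot err units [-0.023  0.071  0.005]
```

View pics/w8c.png

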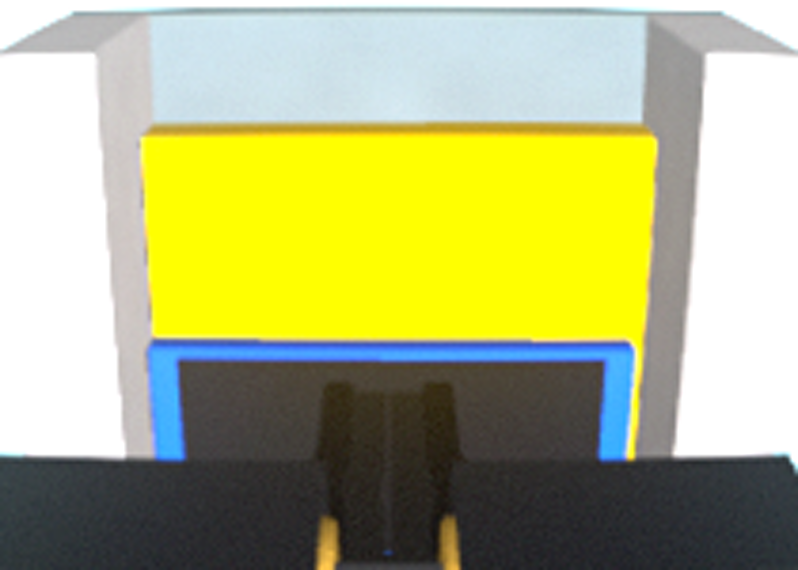

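```bash
python3 -m jog '[{"rot":[0,0,0],"travel":[0,0,0.01],"jaw":1},{"rot":[0,0,0],"travel":[0,0,0.01],"jaw":1},{"rot":[0,0,0],"travel":[0,0,0.01],"jaw":1},{"rot":[0,0,0],"travel":[0,0,0.01],"jaw":1}]'>/dev/null;python3 st.py;python3 -m jog '[{"rot":[0,0,0],"travel":[0,0,0.01],"jaw":1},{"rot":[0,0,0],"travel":[0,0,0.01],"jaw":1},{"rot":[0,0,0],"travel":[0,0,0.01],"jaw":1},{"rot":[0,0,0],"travel":[0,0,0.01],"jaw":1}]'>/dev/null;python3 st.py;  python3 - <<'E'
from h import *
for n in('side','wrist'): cv2.imwrite(f"pics/{n}9.png",ctrl.get_image(n)[:,:,::-1])
a=cv2.imread('pics/wrist9.png')[100:300,180:390];cv2.imwrite('pics/w9c.png',cv2.resize(cv2.convertScaleAbs(a,alpha=2.2),None,fx=2.9,fy=2.9,interpolation=cv2.INTER_CUBIC))
a=cv2.imread('pics/side9.png')[150:275,200:350];cv2.imwrite('pics/side9c.png',cv2.resize(a,None,fx=4.5,fy=4.5,interpolation=cv2.INTER_CUBIC))
E
```

```text
t9.75 dock xyz mm [-36.2  -2.5   0.3] F dock [-5.3 -0.1 21.9] jaw 0.003
rot err units [-0.025  0.064  0.003]
t10.15 dock xyz mm [-24.3  -2.5   0.4] F dock [-4.1  0.3 21.6] jaw 0.007
rot err units [-0.025  0.063  0.003]
```

View pics/w9c.png

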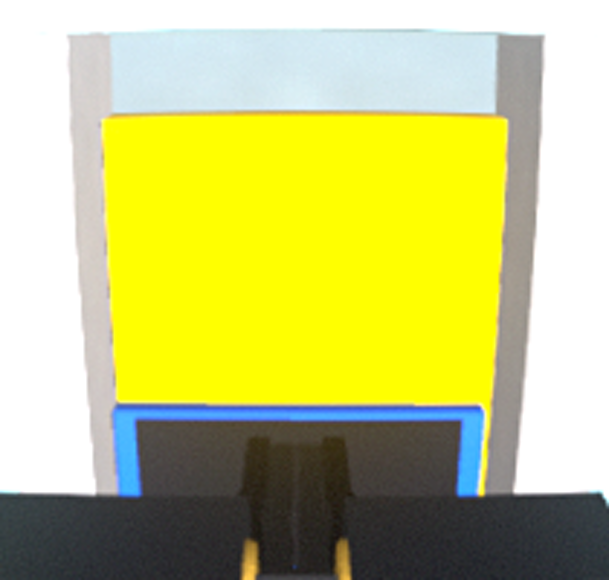

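View pics/side9c.png

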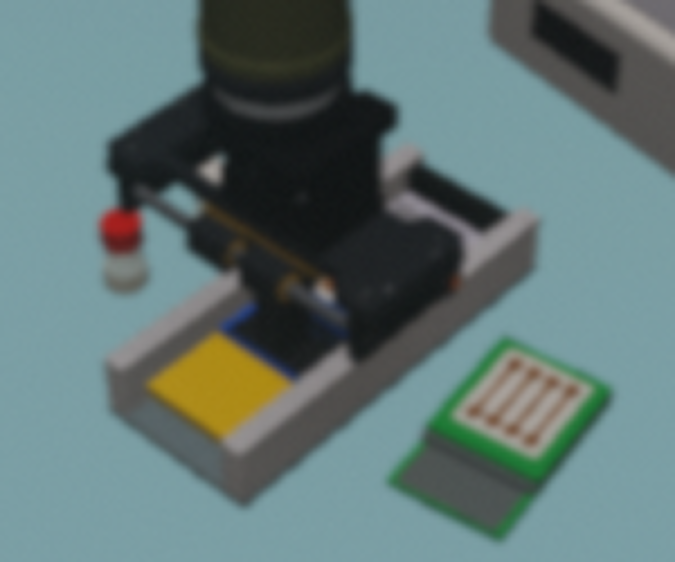

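```bash
cat >> st.py <<'E'
def rear(r,z=.0272,c=281):
    s=ctrl.get_state();p=onz(*ray('wrist',c,r,(s['position'],s['tool_rot'])),z)-O
    print('rear edge dock x mm',round(p@D*1e3,1),'origin',round(p@D*1e3+60,1))
E
python3 -c "
from st import *
rear(239.5)"
python3 -m jog '[{"rot":[0,0,0],"travel":[0,0,0.01],"jaw":1},{"rot":[0,0,0],"travel":[0,0,0.01],"jaw":1},{"rot":[0,0,0],"travel":[0,0,0.01],"jaw":1},{"rot":[0,0,0],"travel":[0,0,0.01],"jaw":1}]'>/dev/null;python3 st.py;python3 -m jog '[{"rot":[0,0,0],"travel":[0,0,0.01],"jaw":1},{"rot":[0,0,0],"travel":[0,0,0.01],"jaw":1},{"rot":[0,0,0],"travel":[0,0,0.01],"jaw":1},{"rot":[0,0,0],"travel":[0,0,0],"jaw":1}]'>/dev/null;python3 st.py;  python3 - <<'E'
from h import *
for n in('side','wrist'): cv2.imwrite(f"pics/{n}10.png",ctrl.get_image(n)[:,:,::-1])
a=cv2.imread('pics/wrist10.png')[100:300,180:390];cv2.imwrite('pics/w10c.png',cv2.resize(cv2.convertScaleAbs(a,alpha=2.2),None,fx=2.9,fy=2.9,interpolation=cv2.INTER_CUBIC))
E
```

```text
rear edge dock x mm -41.3 origin 18.7
t10.65 dock xyz mm [-12.3  -2.5   0.4] F dock [-4.1  0.1 20.9] jaw 0.006
rot err units [-0.024  0.064  0.003]
t11.05 dock xyz mm [-5.6 -2.7  0.3] F dock [-9.8  0.8 27.7] jaw 0.009
rot err units [-0.029  0.009 -0.002]
```

View pics/w10c.png

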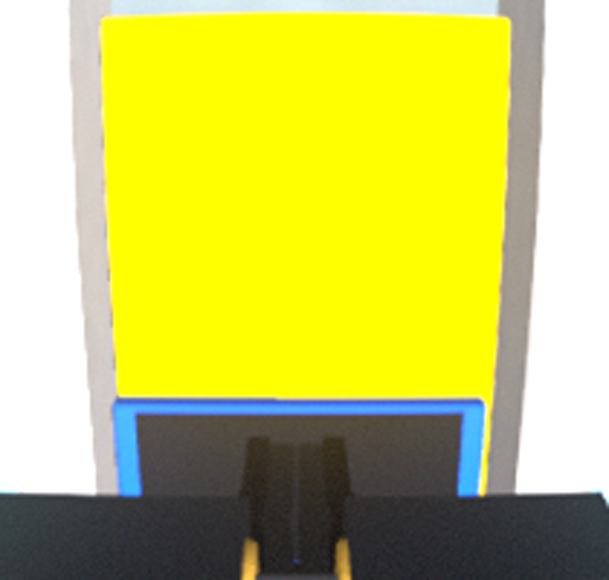

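```bash
python3 -m jog '[{"rot":[0,0,0],"travel":[0,0,0.007],"jaw":1},{"rot":[0,0,0],"travel":[0,0,0.007],"jaw":1},{"rot":[0,0,0],"travel":[0,0,0],"jaw":1}]'>/dev/null;python3 st.py;python3 -m jog '[{"rot":[0,0,0],"travel":[0,0,0.007],"jaw":1},{"rot":[0,0,0],"travel":[0,0,0.007],"jaw":1},{"rot":[0,0,0],"travel":[0,0,0],"jaw":1}]'>/dev/null;python3 st.py;  python3 - <<'E'
from h import *
for n in('side','wrist'): cv2.imwrite(f"pics/{n}11.png",ctrl.get_image(n)[:,:,::-1])
a=cv2.imread('pics/wrist11.png')[100:300,180:390];cv2.imwrite('pics/w11c.png',cv2.resize(cv2.convertScaleAbs(a,alpha=2.2),None,fx=2.9,fy=2.9,interpolation=cv2.INTER_CUBIC))
E
```

```text
t11.45 dock xyz mm [-1.8 -3.   0.3] F dock [-10.4   0.1  27.3] jaw 0.004
rot err units [-0.032  0.005  0.   ]
t11.75 dock xyz mm [ 0.4 -3.1  0.3] F dock [-15.4   0.1  32.3] jaw 0.01
rot err units [-0.035 -0.043 -0.005]
```

View pics/w11c.png

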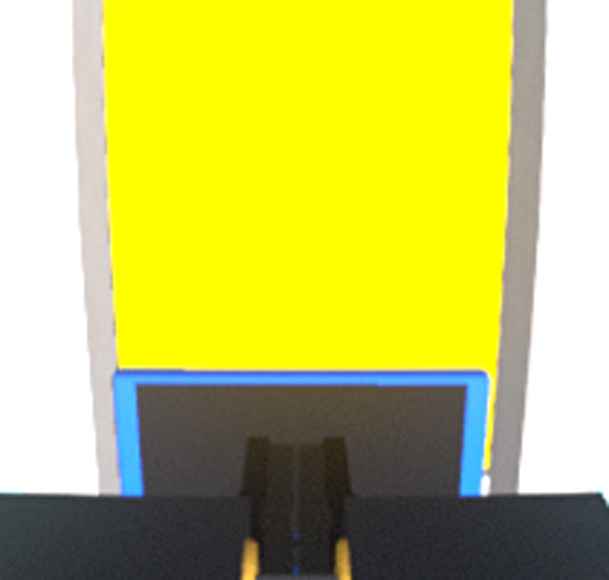

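```bash
python3 -c "
from st import *
rear(228.3)"
python3 - <<'E'
import cv2
a=cv2.imread('pics/side11.png')[150:275,200:350];cv2.imwrite('pics/side11c.png',cv2.resize(cv2.convertScaleAbs(a,alpha=1.6),None,fx=4.5,fy=4.5,interpolation=cv2.INTER_CUBIC))
E
```

```text
rear edge dock x mm -23.5 origin 36.5
```

View pics/side11c.png

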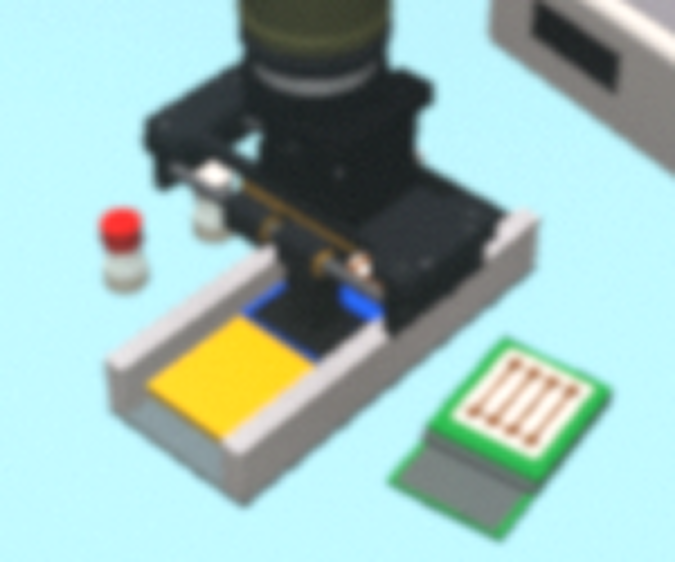

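```bash
python3 -m jog '[{"rot":[0,0,0],"travel":[0,0,0.007],"jaw":1},{"rot":[0,0,0],"travel":[0,0,0.007],"jaw":1},{"rot":[0,0,0],"travel":[0,0,0],"jaw":1}]'>/dev/null;python3 st.py;  python3 - <<'E'
from h import *
for n in('side','wrist'): cv2.imwrite(f"pics/{n}12.png",ctrl.get_image(n)[:,:,::-1])
a=cv2.imread('pics/wrist12.png')[100:300,180:390];cv2.imwrite('pics/w12c.png',cv2.resize(cv2.convertScaleAbs(a,alpha=2.2),None,fx=2.9,fy=2.9,interpolation=cv2.INTER_CUBIC))
E
```

```text
t12.15 dock xyz mm [ 8.7 -3.   0.4] F dock [-5.2 -0.4 21.9] jaw 0.004
rot err units [-0.029  0.053  0.007]
```

View pics/w12c.png

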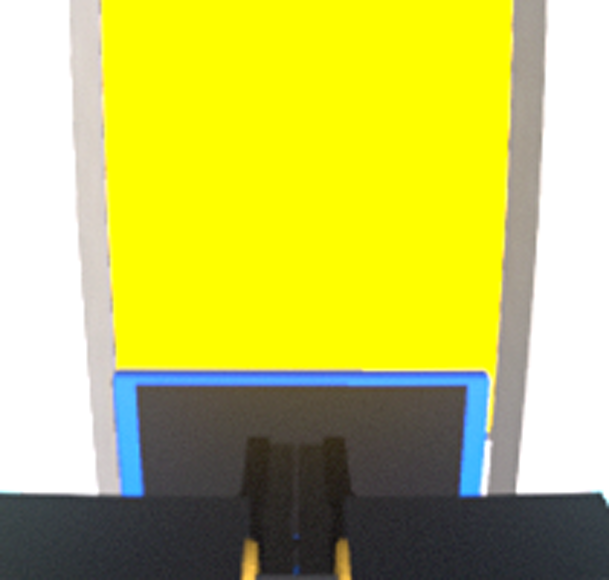

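```bash
python3 -m jog '[{"rot":[0,0,0],"travel":[0,0,0.008],"jaw":1},{"rot":[0,0,0],"travel":[0,0,0.008],"jaw":1},{"rot":[0,0,0],"travel":[0,0,0.008],"jaw":1},{"rot":[0,0,0],"travel":[0,0,0.008],"jaw":1},{"rot":[0,0,0],"travel":[0,0,0.008],"jaw":1},{"rot":[0,0,0],"travel":[0,0,0.008],"jaw":1},{"rot":[0,0,0],"travel":[0,0,0],"jaw":1}]'>/dev/null;python3 st.py; python3 -m jog '[{"rot":[0,0,0],"travel":[0,0,0.008],"jaw":1},{"rot":[0,0,0],"travel":[0,0,0.008],"jaw":1},{"rot":[0,0,0],"travel":[0,0,0],"jaw":1}]'>/dev/null;python3 st.py
python3 - <<'E'
from h import *
for n in('side','wrist'): cv2.imwrite(f"pics/{n}13.png",ctrl.get_image(n)[:,:,::-1])
a=cv2.imread('pics/wrist13.png')[100:300,180:390];cv2.imwrite('pics/w13c.png',cv2.resize(cv2.convertScaleAbs(a,alpha=2.2),None,fx=2.9,fy=2.9,interpolation=cv2.INTER_CUBIC))
E
```

```text
t12.95 dock xyz mm [23.1 -2.8  0.1] F dock [-3.9  0.4 18.4] jaw 0.004
rot err units [-0.027  0.053  0.006]
t13.25 dock xyz mm [27.4 -2.8  0.1] F dock [-5.2  1.3 19.8] jaw 0.003
rot err units [-0.027  0.042  0.005]
```

View pics/w13c.png

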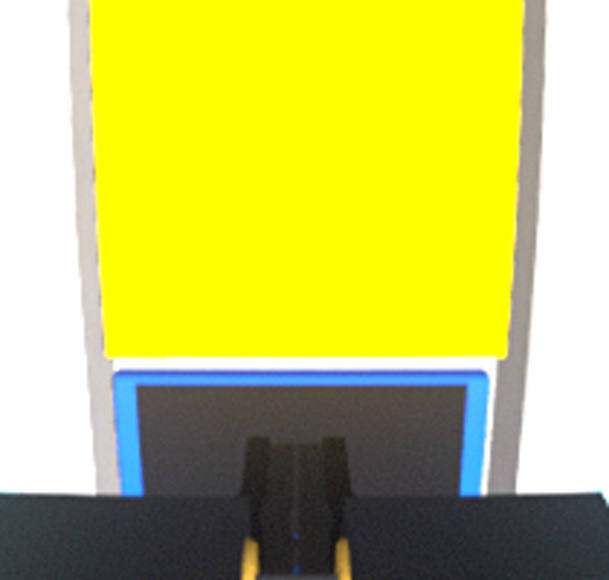

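```bash
python3 -c "
from st import *
rear(228.3)";python3 -m jog '[{"rot":[0,0,0],"travel":[0,0,0.005],"jaw":1},{"rot":[0,0,0],"travel":[0,0,0],"jaw":1}]'>/dev/null;python3 st.py; python3 -m jog '[{"rot":[0,0,0],"travel":[0,0,0.005],"jaw":1},{"rot":[0,0,0],"travel":[0,0,0],"jaw":1}]'>/dev/null;python3 st.py
```

```text
rear edge dock x mm 3.2 origin 63.2
t13.55 dock xyz mm [27.4 -2.8  0. ] F dock [-8.3 -0.  23.7] jaw 0.005
rot err units [-0.029  0.007 -0.   ]
t13.75 dock xyz mm [27.4 -2.8  0. ] F dock [-11.7   1.5  26.9] jaw 0.004
rot err units [-0.031 -0.028 -0.006]
```

```bash
python3 -m jog '[{"rot":[0,0,0],"travel":[-0.005,0,-0.007],"jaw":1},{"rot":[0,0,0],"travel":[-0.007,0,-0.004],"jaw":1},{"rot":[0,0,0],"travel":[-0.01,0,-0.002],"jaw":1},{"rot":[0,0,0],"travel":[-0.02,0,-0.01],"jaw":1},{"rot":[0,0,0],"travel":[-0.04,0,-0.01],"jaw":1},{"rot":[0,0,0],"travel":[-0.1,0,0],"jaw":1},{"rot":[0,0,0],"travel":[-0.13,0,0],"jaw":1},{"rot":[0,0,0],"travel":[-0.13,0,0],"jaw":1}]'>/dev/null;python3 st.py;  python3 -m jog '[{"rot":[0,0,0],"travel":[-0.13,0,0.1],"jaw":1},{"rot":[0,0,0],"travel":[-0.05,0,0.1],"jaw":1},{"rot":[0,0,0],"travel":[0,0,0.1],"jaw":1},{"rot":[0,0,0],"travel":[0,0,0.1],"jaw":1},{"rot":[0,0,0],"travel":[0,0,0],"jaw":1},{"rot":[0,0,0],"travel":[0,0,0],"jaw":1},{"rot":[0,0,0],"travel":[0,0,0],"jaw":1}]'>/dev/null;python3 st.py;  python3 - <<'E'
from h import *
s=ctrl.get_state();print(repr(s['position']),repr(s['tool_rot']))
for n in('side','wrist'): cv2.imwrite(f"pics/{n}14.png",ctrl.get_image(n)[:,:,::-1])
a=cv2.imread('pics/wrist14.png')[0:260,200:360];cv2.imwrite('pics/w14c.png',cv2.resize(cv2.convertScaleAbs(a,alpha=1.4),None,fx=2.3,fy=2.3,interpolation=cv2.INTER_CUBIC))
a=cv2.imread('pics/side14.png')[150:275,200:350];cv2.imwrite('pics/side14c.png',cv2.resize(cv2.convertScaleAbs(a,alpha=1.4),None,fx=4.5,fy=4.5,interpolation=cv2.INTER_CUBIC))
E
```

```text
t14.55 dock xyz mm [ 17.9  -1.8 130.7] F dock [ 0.4 -0.1  0.1] jaw 0.006
rot err units [-0.024 -0.006 -0.   ]
t15.25 dock xyz mm [137.5  -2.4 183.4] F dock [-0.2 -0.5  0.6] jaw 0.007
rot err units [-0.03  -0.005  0.001]
array([0.69865447, 0.02080419, 0.18336597]) array([-0.14974065,  1.56608283,  0.14957708])
```

View pics/w14c.png

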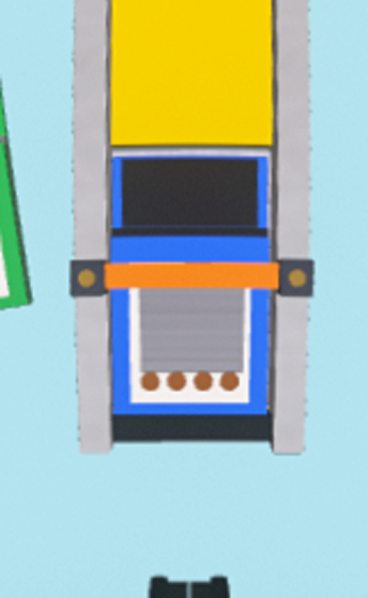

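View pics/side14c.png

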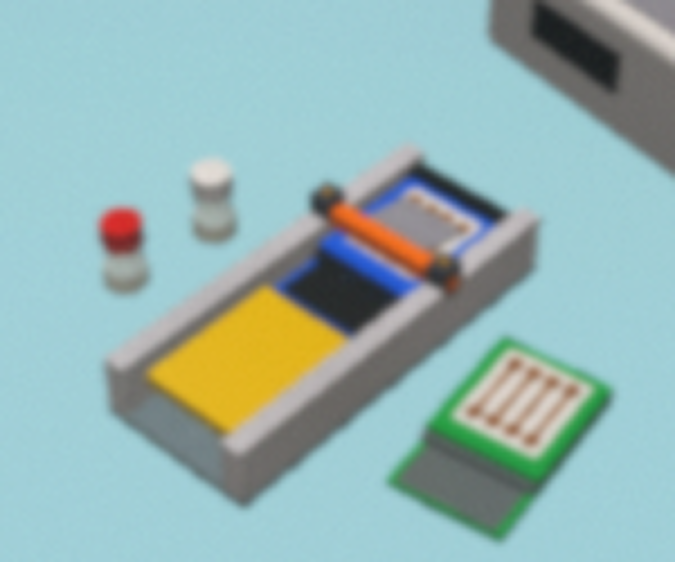

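Run:
```python
from st import *
s=ctrl.get_state();pose=(s['position'],s['tool_rot'])
for n,r,z in(('rear',156,.027),('nose',414,.036),('plate front',145,.031),('bolts',278,.059)):
    p=onz(*ray('wrist',281,(r+.5)/2.3-.5,pose),z)-O;print(n,round(p@D*1e3,1))
st();ctrl.close_job()
```

```text
rear 4.1
nose 123.3
plate front -0.5
bolts 60.3
t15.35 dock xyz mm [137.7  -2.4 183.7] F dock [-0.4  0.2  0.4] jaw 0.003
rot err units [-0.03   0.005 -0.002]
the job is handed in; nothing more can be done
```

The blue cartridge is loaded in its dock and the job is handed in, at 15.4 s. I pressed the pad down with the shut fingertips until the plate bottomed at about 22 N. I then slid it under the bridge and leaf spring until it stopped against the end stop, lifted off and moved clear.

**Last checks before handing in:**
- **Position:** the wrist picture puts the rear edge at dock x = 4.1 mm and the nose at 123.3 mm, so the origin is at about 64 mm (home is 64).
- **Lift plate:** it is up behind the cartridge, with its front edge at x = −0.5 mm when taken at its raised height.
- **Leaf spring:** in the pictures it lies on the deck. I had no direct reading of its angle.
- **Robot:** no contact force, with the fingers about 150 mm above the cartridge. The spare and both vials look undisturbed; I did not re-measure the other bench items.

**What disagreed:** the real fingertips turned out to be about 26 mm behind the reported TCP along the tool axis. Contact came at a reported height of about 10 mm instead of 36 mm. I found this by descending in small steps while checking force and pictures, and it cost only time.

Getting the nose under the leaf took about 15 N of push, more than the 3–5 N for the rest of the slide.

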